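# Pull out both flap supports and let down the bureau's front

## Robot

A 6-joint arm with a two-finger parallel gripper is mounted at the origin on the work surface. World frame = base frame: x ahead of the robot, y to its left, z up, the work surface at z = 0. Lengths are in mm, angles in rad, forces in N, time in s.
With the tool pointing down it reaches from about 300 to 775 mm from the base axis. Payload 14.6 kg.
Tool frame: the origin (TCP) lies where the fingers leave the gripper's body, on its centre line; the fingertips stand 97 mm ahead of it and the grasp point (between the pads) lies 78 mm ahead of it (r.tips_ahead is the z of the fingertips in the tool frame, in mm); z points along the fingers, y is the line along which they close (so a half turn about z gives the same grasp; the last joint's range is limited). The gripper opens to 94 mm and grips with 3 to 60 N. Pads are 16 mm wide; open, the fingers measure 119 mm over their backs; the gripper's body (75 mm by 177 mm) begins 78 mm behind the grasp point.
Start: joints at [-1.334, 0.3, 1.521, -0, 1.321, -0.067], TCP at [164.525, -524.806, 302.646] pointing down, gripper open.
Joint ranges: [-3.03, 3.03], [-0.79, 2.21], [0.23, 2.52], [-1.04, 4.18], [0, 3.07], [-2.55, 2.55]. Speed limits (rad/s): [2.22, 2.22, 2.57, 3.14, 3.14, 3.14].

## Interface

Orientations are given as [roll, pitch, yaw] about the fixed x, y, z axes, in that order (R = Rz(yaw) Ry(pitch) Rx(roll)).
In Python, from plant import r gives the robot as it stands. The module is installed in compiled form; this text tells all that it offers.
- The arm moves only by the tool jog_arm, never from a script. Its argument "steps" is a list of rows, each a list of 7 numbers: the shift along the tool's x, y, z in mm, then the turn, a rotation vector about the tool's x, y, z in rad, then the closure, from 0 (fully open) to 1 (shut). In form: [[tx, ty, tz, wx, wy, wz, fingers], ...]. A call has 1 to 5 rows; each row shifts and turns the commanded pose from where the row before left it, along the tool's axes as they then stand; what a row does not reach is not made up. A row lasts 1/12 s, in which the tool goes at most 41.7 mm and 7.16 degrees, less where a joint would pass 70% of its speed; a pose out of reach is approached as far as the arm can. A call with a gripper value outside its range is refused whole. The fingers move at their own pace and stop on an object; "force" is the grip in N (left out, the last holds). Time passes only in rows, so rows that do not move let the fingers close. It gives the time, the measured TCP pose, the force, the opening and the grip force at its end, in the units of the state.
- r.observe(): the state, without advancing time (a new reading comes with each control period).
- r.grab_frame(name): name is "scene" or "top" or "wrist"; returns (picture, depth): 400x640x3 uint8, red, green, blue; 400x640 float32, mm along the optical axis (not along the pixel's ray), 0 where there is no reading.
- r.calibration(name): a dict with "mtx" (3x3 intrinsics, pixels), "cam_to_world" (4x4, takes a point from camera to world coordinates); the wrist camera has in their place "hand_eye" (4x4, takes a point from camera to tool coordinates, whose origin is the TCP and whose axes are the flange's). Camera axes: x right, y down, z forward; pixel columns grow to the right and rows downward; lengths in mm; the calibration is good to about 2 mm. The wrist camera is an equidistant fisheye: a pixel r from the principal point sees the ray r / f radians off the axis. A picture is of the moment at which its call begins: read the wrist's pose just before it. calibration takes no time and is no camera call.
- r.finish_job(): hands the job in; it is judged then, once.
The state is a dict: "time_s": time; "joints": joint angles; "dq": joint speeds; "joint_efforts": joint torques, N m; "position": TCP position; "orientation": TCP orientation; "contact_force": force on the tool from outside, world axes, zero at the start; "wrist_torque": the same for the moment, N m; "gripper_width": finger opening in mm; "gripper_force": force on a finger pad.
Only numpy, scipy, OpenCV 4.12 (cv2) and the standard library are available. Lean on these libraries where they do the work, as an engineer would, in place of code of your own. Each camera call takes 0.05 s, during which the arm holds its last target. There are 200 camera calls.

## Task

Pull both slide-out supports of the little wooden spice bureau all the way out, and only then fold its front flap down until it rests level on them. Guide the flap down gently all the way, do not let it drop, and let go of everything; leave the jar, pepper grinder and scoop undisturbed.

Things in the scene. Friction and masses are not known exactly. Their poses are not given: they have to be found in the camera images.
- bureau: fixed wooden counter-top bureau 320 mm wide (its y), 200 mm deep and 195 mm high, open at the back, its front towards the robot. Origin on the shelf surface directly below the flap's hinge line, in the middle of the width; its own -x points out of its front, +y to its left side as measured here (the side called left), z up. The body stands from x = +8 to +208 mm. It stands turned by up to about 13 degrees either way.
- flap_hinge (a point): middle of the flap's hinge line, 60 mm above the shelf surface; the line runs along the bureau's y. The axes are the bureau's.
- flap (a joint): angle of the front flap in rad: 0 = upright (closed), 1.571 = folded down level on the supports, towards the bureau's -x. Starts at 0 to 0.05. The flap is a wooden board 280 mm wide, 12 mm thick, reaching 135 mm from the hinge line, about 0.35 kg. The hinge has a little friction: it stays put near upright, but past about 0.25 rad it falls by itself. Pegs not pulled out beyond its edge block it.
- flap_bar (a point): centre of the round steel grip bar, 12 mm thick and 132 mm long along the bureau's y, held 55 mm beyond the flap's free edge by two 8 mm rods 120 mm apart, with free space between them. It lies in the plane of the flap, 190 mm from the hinge line: above the flap's upper edge when closed (250 mm above the shelf), in front of its edge at 60 mm above the shelf when level. Moves with the flap; the bar can turn between gripping pads.
- support_left (a joint): slide-out travel of the left support in m: 0 = fully in (peg centre 85 mm in front of the hinge line), 0.090 = fully out against its end stop (peg centre 175 mm in front). Grows as it is pulled straight out along the bureau's own -x. It slides stiffly (about 1.5 N) and stays where it is left. It starts 0 to 20 mm out. The bar is 24 mm wide, 18 mm high, its top face 54 mm above the shelf, its middle line 115 mm to the left (+y) of the bureau's middle.
- support_right (a joint): slide-out travel of the right support in m: 0 = fully in (peg centre 85 mm in front of the hinge line), 0.090 = fully out against its end stop (peg centre 175 mm in front). Grows as it is pulled straight out along the bureau's own -x. It slides stiffly (about 1.5 N) and stays where it is left. It starts 0 to 20 mm out. The bar is 24 mm wide, 18 mm high, its top face 54 mm above the shelf, its middle line 115 mm to the right (-y) of the bureau's middle.
- peg_left (a point): upright round wooden peg, 14 mm across and 36 mm tall, standing on the front end of the left slide-out support under the flap (left = bureau +y). The point is the peg's centre, half-way up, 18 mm above the support's top face; take the peg well up, clear of that face. The peg moves with its support.
- peg_right (a point): upright round wooden peg, 14 mm across and 36 mm tall, standing on the front end of the right slide-out support under the flap (right = bureau -y). The point is the peg's centre, half-way up, 18 mm above the support's top face; take the peg well up, clear of that face. The peg moves with its support.
- turntable: bystander: clear acrylic turntable, disc 170 mm across, 18 mm high, standing to the left of the bureau (+y); origin at the centre of its underside. Fixed in place.
- jar_center (a point): bystander: loose glass jar 72 mm across and 110 mm high with aluminium lid, standing on the turntable; the point is its centre, half-way up.
- grinder_center (a point): bystander: loose dark wooden pepper grinder, 54 mm across and 172 mm high, standing upright to the right of the bureau (-y); the point is its centre, half-way up.
- scoop_center (a point): bystander: loose green plastic scoop, 140 mm long and 30 mm high, lying to the right of the bureau (-y); the point is its middle, half-way up.

How it is judged (in metres and radians):
On the way, in this order (a step that is already met when the one before it is completed fails the run):
1. both supports fully out (over 80 mm of their 90 mm) while the flap is still up (under 0.5 rad) (value of joint each of support_left, support_right above 0.08 m and value of joint flap below 0.5 rad), for 0.2 s.
2. flap down level on both supports (value of joint each of support_left, support_right above 0.08 m and value of joint flap between 1.52 and 1.62 rad and velocity of joint flap between -0.1 and 0.1 rad/s), for 0.2 s.
At the end, for the whole second after the job is handed in: Both supports are out by more than 80 mm of their 90 mm travel and the flap rests level on them, at rest, at 1.52 to 1.62 rad (about 3 degrees either side of level) (all of step 2); the robot touches nothing.
It fails at once if the flap drops or is slammed (turns down faster than 3 rad/s) (velocity of joint flap above 3 rad/s).
It fails at once if the jar is disturbed (moved more than 20 mm) (distance of jar_center from where it was at the start of the episode above 0.02 m).
It fails at once if the grinder is disturbed (moved more than 20 mm) (distance of grinder_center from where it was at the start of the episode above 0.02 m).
It fails at once if the scoop is disturbed (moved more than 20 mm) (distance of scoop_center from where it was at the start of the episode above 0.02 m).
It fails at once if the flap is folded down (past 0.5 rad) before both supports are out (value of joint flap above 0.5 rad and value of joint any of support_left, support_right below 0.08 m).
It also fails if it takes over 72 s, if anything falls off the work surface, if the arm or the gripper's body presses on something with over 40 N, if the wrist force passes 120 N, or if a joint passes its speed limit or range.

## Working session

There is one attempt and no reset: what is moved stays moved. The work goes in short steps, Python scripts to look and compute and a tool call to move; the robot and the scene stay as the last step left them, time stands still between calls to the robot, and variables do not carry over. Pictures are saved under pics/ and viewed, at most 10 in all, crops included, and the job is handed in when it is done.

Besides the shell and the picture viewer there is one more tool, called after "Request:" by a JSON object that holds its "name" and its "arguments", one argument or row to a line. jog_arm: Moves the arm, as the interface text tells. Its arguments: {"type":"object","properties":{"steps":{"type":"array"},"force":{"type":"number"}},"required":["steps"]}

```bash
mkdir -p pics
python3 - <<'E'
from plant import r
import cv2, numpy as np
s=r.observe(); print(s)
for n in("scene","top"):
    p,d=r.grab_frame(n); c=r.calibration(n); print(n,c)
    np.savez(f"pics/{n}0.npz",p=p,d=d,K=c["mtx"],T=c["cam_to_world"])
    cv2.imwrite(f"pics/{n}0.png",p[:,:,::-1])
E
```

```text
{'time_s': 0.0, 'joints': array([-1.33361679e+00,  3.00460217e-01,  1.52156503e+00, -6.46386459e-06,
        1.32069585e+00, -6.66062335e-02]), 'dq': array([ 8.25013329e-04, -1.51732829e-04,  1.21899040e-03,  1.56677761e-03,
        1.37056655e-03,  6.78281780e-05]), 'joint_efforts': array([-1.64290061e-03, -5.31811845e+01, -3.52738380e+01,  7.07996939e-02,
        2.44465994e-02, -1.35130986e-04]), 'position': array([ 164.48268697, -524.67622061,  302.09902801]), 'orientation': array([-3.14046629e+00, -6.88587749e-05,  3.03787332e-01]), 'contact_force': array([1.37678132, 0.66308974, 0.54770727]), 'wrist_torque': array([-0.01647267,  0.02154957, -0.00502484]), 'gripper_force': 0.0, 'gripper_width': 93.72006019016915}
scene {'mtx': array([[488.75621461,   0.        , 328.03745608],
       [  0.        , 488.75621461, 207.43859124],
       [  0.        ,   0.        ,   1.        ]]), 'cam_to_world': array([[-9.18662493e-01,  3.78234004e-01, -1.14009925e-01,
         7.21306214e+02],
       [ 3.94953314e-01,  8.73212188e-01, -2.85503685e-01,
         4.36072040e+02],
       [-8.43234608e-03, -3.07310124e-01, -9.51572059e-01,
         1.56608352e+03],
       [ 0.00000000e+00,  0.00000000e+00,  0.00000000e+00,
         1.00000000e+00]])}
top {'mtx': array([[420.96757243,   0.        , 324.99367109],
       [  0.        , 420.96757243, 203.49515558],
       [  0.        ,   0.        ,   1.        ]]), 'cam_to_world': array([[ 2.84509217e-02, -9.96541775e-01,  7.80707076e-02,
         4.39156967e+02],
       [-9.99588438e-01, -2.86509085e-02, -1.44247226e-03,
        -1.82600194e+01],
       [ 3.67428056e-03, -7.79975370e-02, -9.96946781e-01,
         1.53618165e+03],
       [ 0.00000000e+00,  0.00000000e+00,  0.00000000e+00,
         1.00000000e+00]])}
```

View pics/scene0.png

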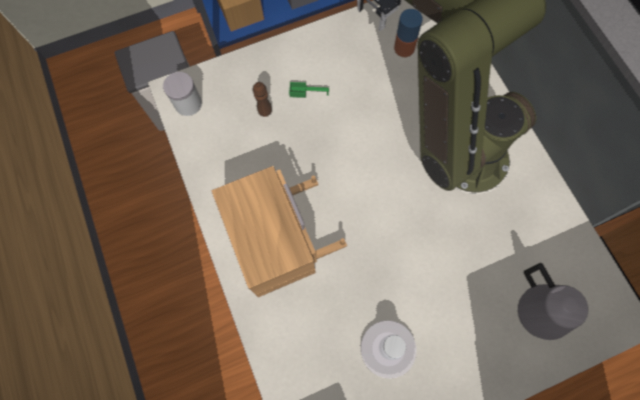

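View pics/top0.png

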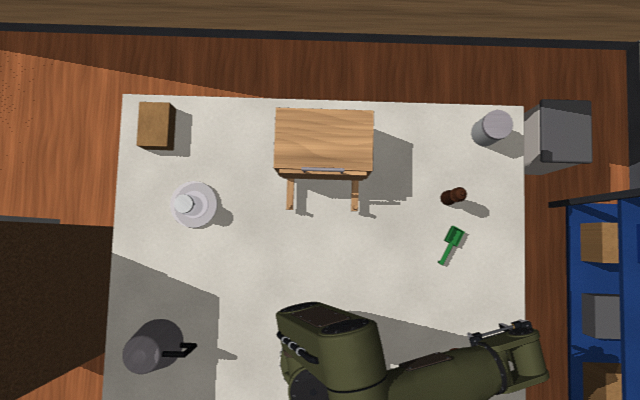

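The top view shows the bureau top at columns 275–373, rows 107–172. The steel bar is near (322,170), and the two support ends with pegs are near (290,208) and (354,209). The turntable and jar are at (195,204), the grinder at (452,196) and the scoop at (452,245). Next I'll turn the bureau pixels into positions.

```bash
cat > h.py <<'E'
import numpy as np, cv2
def world(d,K,T):
    v,u=np.mgrid[:d.shape[0],:d.shape[1]]
    P=np.stack([(u-K[0,2])/K[0,0]*d,(v-K[1,2])/K[1,1]*d,d],-1)
    return P@T[:3,:3].T+T[:3,3]
E
python3 - <<'E'
from h import *
for n,roi in(("top",(100,230,250,400)),("scene",(150,310,200,370))):
    z=np.load(f"pics/{n}0.npz");W=world(z["d"],z["K"],z["T"]);a,b,c,e=roi
    m=np.zeros(W.shape[:2],bool);m[a:b,c:e]=1;m&=z["d"]>0
    top=m&(abs(W[...,2]-195)<8)
    pts=W[top][:,:2].astype(np.float32);print(n,"top z",np.median(W[top][:,2]),"n",len(pts),cv2.minAreaRect(pts),"\n",cv2.boxPoints(cv2.minAreaRect(pts)))
    bar=m&(W[...,2]>225);q=W[bar];print("bar",len(q),q.mean(0),cv2.minAreaRect(q[:,:2].astype(np.float32)))
    lo=m&(W[...,2]>38)&(W[...,2]<105)&(W[...,0]<560)
    k,l,st,ce=cv2.connectedComponentsWithStats(lo.astype(np.uint8))
    for i in range(1,k):
        if st[i,4]>15: 
            w=W[l==i];print(st[i],w.min(0),w.max(0)); hi=w[w[:,2]>70];print("  peg",len(hi),hi.mean(0) if len(hi) else "",hi.max(0) if len(hi) else "")
    im=cv2.resize(z["p"][a:b,c:e,::-1],None,fx=4.5,fy=4.5,interpolation=cv2.INTER_CUBIC) if n=="top" else None
    if im is not None: cv2.imwrite("pics/topcrop.png",im)
z=np.load("pics/top0.npz");W=world(z["d"],z["K"],z["T"])
for nm,(u,v) in dict(jar=(183,203),grinder=(460,192),scoop=(455,240),pot=(150,345)).items(): print(nm,W[v,u])
E
```

```text
top top z 195.30472219710305 n 6185 ((747.1452026367188, -7.4150238037109375), (215.6889190673828, 319.9450988769531), 0.04941021278500557) 
 [[ 639.16284  152.46446]
 [ 639.4387  -167.48051]
 [ 855.12756 -167.29451]
 [ 854.8517   152.65047]]
bar 169 [645.44978597  -7.49476573 254.89900656] ((646.015869140625, -7.998985290527344), (129.25086975097656, 11.602529525756836), 89.71125030517578)
[286 201   7   9  56] [531.57962774  95.31302454  45.24408231] [559.96572575 117.49970073  95.2197586 ]
  peg 16 [541.91792369 106.89141098  88.69273884] [547.23341896 113.72143371  95.2197586 ]
[350 203   8   8  55] [ 534.75277378 -134.04081049   39.14472572] [ 559.95976691 -109.82220315   98.95345258]
  peg 14 [ 543.98727843 -121.83052141   89.33569183] [ 549.72708176 -116.82766473   98.95345258]
scene top z 194.26549536340292 n 7382 ((749.4124755859375, -6.0159759521484375), (322.5746765136719, 214.3506317138672), 89.94927215576172) 
 [[ 642.09436 -167.20836]
 [ 856.44495 -167.39815]
 [ 856.7306   155.1764 ]
 [ 642.38     155.3662 ]]
bar 194 [648.5393653   -3.25348163 253.29101528] ((648.2620239257812, -5.093170166015625), (132.08009338378906, 12.296892166137695), 89.97632598876953)
[310 176   9  11  67] [ 535.87227455 -132.98923685   38.1810723 ] [ 559.76352554 -107.05135617   96.87860914]
  peg 22 [ 547.59787219 -117.94628917   85.65145334] [ 553.87052698 -112.38040416   96.87860914]
[337 238  11  11  71] [534.40286912  97.12345659  41.96586604] [559.32280216 122.1702306   91.86076384]
  peg 22 [545.65878379 109.91442704  85.8625917 ] [551.41654599 116.77036337  91.86076384]
jar [537.50068823 455.84201573 126.82705951]
grinder [ 595.82459122 -458.15218631  175.50605615]
scoop [ 439.82927148 -495.40758379    5.99994427]
pot [ 82.78449603 518.08386776 177.32883339]
```

View pics/topcrop.png

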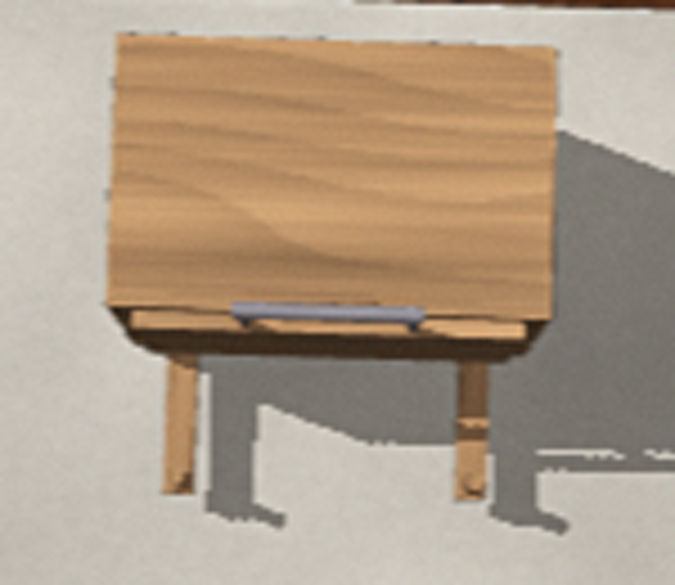

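The crop shows the bar from (232,310) to (425,318) and the pegs on the support ends at about (178,480) and (470,490). The bureau is turned about 0°, with its hinge at (648, -6.5). The pegs are at (545, 108.5) and (546, -121.5). I'll go to the right peg first.

Request:
{"name": "jog_arm", "arguments": {
  "steps": [
    [0,0,0,0,0,0.101,0],
    [0,0,0,0,0,0.101,0],
    [0,0,0,0,0,0.102,0],
    [27,-28.5,0,0,0,0,0],
    [27,-28.5,0,0,0,0,0]
  ]
}}

```text
time_s: 0.52
position: [218.2, -467.5, 301.9]
orientation: [-3.14, 0.0, -0.004]
contact_force: [1.6, -0.2, 0.4]
gripper_width: 94.0
gripper_force: 0.0
```

Request:
{"name": "jog_arm", "arguments": {
  "steps": [
    [27,-28.5,0,0,0,0,0],
    [27,-28.5,0,0,0,0,0],
    [27,-28.5,0,0,0,0,0],
    [27,-28.5,0,0,0,0,0],
    [27,-28.5,0,0,0,0,0]
  ]
}}

```text
time_s: 0.93
position: [354.4, -323.7, 302.6]
orientation: [-3.141, 0.0, -0.0]
contact_force: [1.0, -0.8, 0.6]
gripper_width: 94.4
gripper_force: 0.0
```

Request:
{"name": "jog_arm", "arguments": {
  "steps": [
    [27,-28.5,0,0,0,0,0],
    [27,-28.5,0,0,0,0,0],
    [27,-28.5,0,0,0,0,0],
    [27,-28.5,0,0,0,0,0],
    [27,-28.5,0,0,0,0,0]
  ]
}}

```text
time_s: 1.35
position: [489.6, -181.1, 302.5]
orientation: [-3.142, 0.0, -0.0]
contact_force: [0.7, -0.7, 1.0]
gripper_width: 94.1
gripper_force: 0.0
```

Request:
{"name": "jog_arm", "arguments": {
  "steps": [
    [28,-30,0,0,0,0,0],
    [28,-30,0,0,0,0,0],
    [0,0,35,0,0,0,0],
    [0,0,35,0,0,0,0],
    [0,0,0,0,0,0,0]
  ]
}}

```text
time_s: 1.77
position: [542.9, -121.7, 226.3]
orientation: [-3.139, 0.01, 0.001]
contact_force: [-0.1, 0.3, -1.4]
gripper_width: 94.1
gripper_force: 0.0
```

Run:
```python
from plant import r
from h import *
s=r.observe();print(s["position"],s["orientation"])
p,d=r.grab_frame("wrist");c=r.calibration("wrist");print(c)
cv2.imwrite("pics/w1.png",p[:,:,::-1])
np.savez("pics/w1.npz",p=p,d=d,pos=s["position"],K=c["mtx"],T=c["hand_eye"])
```

```text
[ 542.87973662 -121.68602677  226.25960034] [-3.13875320e+00  9.73134279e-03  1.05344726e-03]
{'mtx': array([[309.70691629,   0.        , 313.91488892],
       [  0.        , 309.70691629, 200.60804111],
       [  0.        ,   0.        ,   1.        ]]), 'hand_eye': array([[ 2.71055435e-04, -9.71788578e-01, -2.35853527e-01,
         6.78338025e+01],
       [ 9.99998542e-01, -1.34200138e-04,  1.70219715e-03,
         3.94240530e-01],
       [-1.68582732e-03, -2.35853645e-01,  9.71787125e-01,
        -8.16158628e+01],
       [ 0.00000000e+00,  0.00000000e+00,  0.00000000e+00,
         1.00000000e+00]])}
```

View pics/w1.png

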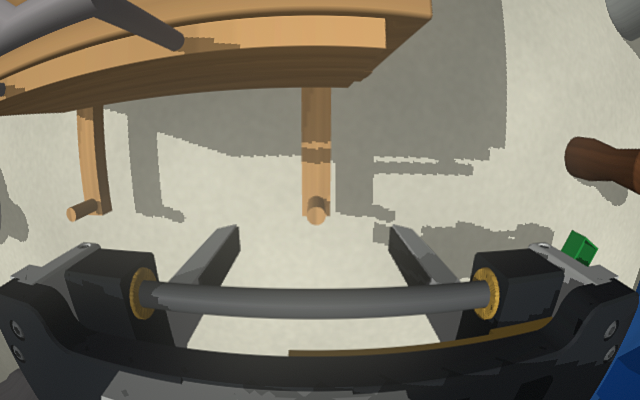

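The wrist view shows the right peg's top at about (317,215) and the left peg's top at about (72,214). I'll cast both onto the z=90 plane.

```bash
cat >> h.py <<'E'
from scipy.spatial.transform import Rotation as Ro
def wray(u,v,K,T,pos,rpy,z):
    a=np.array([u-K[0,2],v-K[1,2]])/K[0,0];t=np.hypot(*a)
    d=np.r_[a/t*np.sin(t),np.cos(t)]
    R=Ro.from_euler("xyz",rpy).as_matrix()
    o=R@T[:3,3]+pos;d=R@T[:3,:3]@d
    return o+d*(z-o[2])/d[2]
E
python3 - <<'E'
from h import *
z=np.load("pics/w1.npz")
for u,v in((317,213),(73,214)): print(wray(u,v,z["K"],z["T"],z["pos"],[-3.1388,.0097,.001],90))
from plant import r
s=r.observe();print(s["position"],s["orientation"])
E
```

```text
[ 547.20475667 -124.33563      90.        ]
[543.34368598 102.18047161  90.        ]
[ 543.64915301 -122.43258086  229.9805865 ] [-3.13976723e+00  6.28869612e-03  1.87928807e-04]
```

Request:
{"name": "jog_arm", "arguments": {
  "steps": [
    [1,0.5,35,0,0,0,0],
    [0,0,32,0,0,0,0],
    [0,0,0,0,0,0,0],
    [0,0,0,0,0,0,0],
    [0,0,0,0,0,0,1]
  ],
  "force": 25
}}

```text
time_s: 2.23
position: [546.6, -123.9, 168.7]
orientation: [3.141, -0.003, -0.001]
contact_force: [-1.5, -0.5, 0.2]
gripper_width: 90.1
gripper_force: 0.0
```

Request:
{"name": "jog_arm", "arguments": {
  "steps": [
    [0,0,0,0,0,0,1],
    [0,0,0,0,0,0,1],
    [0,0,0,0,0,0,1],
    [0,0,0,0,0,0,1],
    [0,0,0,0,0,0,1]
  ],
  "force": 25
}}

```text
time_s: 2.65
position: [545.7, -123.4, 166.0]
orientation: [3.141, -0.0, -0.0]
contact_force: [-0.7, -0.5, -0.7]
gripper_width: 57.2
gripper_force: 0.0
```

Request:
{"name": "jog_arm", "arguments": {
  "steps": [
    [0,-0.5,5,0,0,0,1],
    [0,0,0,0,0,0,1],
    [0,0,0,0,0,0,1],
    [0,0,0,0,0,0,1],
    [0,0,0,0,0,0,1]
  ]
}}

```text
time_s: 3.07
position: [545.6, -122.9, 160.6]
orientation: [-3.142, 0.0, -0.0]
contact_force: [0.4, -0.4, -0.2]
gripper_width: 24.3
gripper_force: 0.0
```

Request:
{"name": "jog_arm", "arguments": {
  "steps": [
    [0,0,0,0,0,0,1],
    [0,0,0,0,0,0,1],
    [0,0,0,0,0,0,1]
  ]
}}

```text
time_s: 3.32
position: [545.6, -122.8, 160.7]
orientation: [-3.141, -0.0, -0.0]
contact_force: [-0.1, 2.1, 0.7]
gripper_width: 13.1
gripper_force: 25.0
```

Request:
{"name": "jog_arm", "arguments": {
  "steps": [
    [-15,0,0,0,0,0,1],
    [-15,0,0,0,0,0,1],
    [-15,0,0,0,0,0,1],
    [-15,0,0,0,0,0,1],
    [0,0,0,0,0,0,1]
  ]
}}

```text
time_s: 3.73
position: [484.1, -122.7, 160.8]
orientation: [-3.141, 0.001, -0.0]
contact_force: [-1.3, 2.8, -5.3]
gripper_width: 13.4
gripper_force: 25.0
```

Request:
{"name": "jog_arm", "arguments": {
  "steps": [
    [-6,0,0,0,0,0,1],
    [-4,0,0,0,0,0,1],
    [-3,0,0,0,0,0,1],
    [-3,0,0,0,0,0,1],
    [0,0,0,0,0,0,1]
  ]
}}

```text
time_s: 4.15
position: [471.1, -122.8, 161.0]
orientation: [3.141, -0.005, -0.0]
contact_force: [16.1, 5.2, -11.0]
gripper_width: 13.3
gripper_force: 25.0
```

Request:
{"name": "jog_arm", "arguments": {
  "steps": [
    [1,0,0,0,0,0,0.5],
    [0,0,0,0,0,0,0.5],
    [0,0,0,0,0,0,0.5],
    [0,0,-25,0,0,0,0.4],
    [0,0,-25,0,0,0,0.4]
  ]
}}

```text
time_s: 4.57
position: [470.0, -122.8, 210.4]
orientation: [-3.141, 0.003, -0.0]
contact_force: [-0.2, -0.5, -0.2]
gripper_width: 43.7
gripper_force: 0.0
```

Request:
{"name": "jog_arm", "arguments": {
  "steps": [
    [14,-35,0,0,0,0,0.3],
    [14,-35,0,0,0,0,0.3],
    [14,-35,0,0,0,0,0.3],
    [14,-35,0,0,0,0,0.3],
    [14,-35,0,0,0,0,0.3]
  ]
}}

```text
time_s: 4.98
position: [541.0, 53.7, 210.8]
orientation: [3.141, -0.0, -0.0]
contact_force: [0.6, -1.1, -0.1]
gripper_width: 65.3
gripper_force: 0.0
```

Request:
{"name": "jog_arm", "arguments": {
  "steps": [
    [0,-35,0,0,0,0,0.3],
    [0,-19,0,0,0,0,0.3],
    [0,0,0,0,0,0,0.3],
    [0,0,0,0,0,0,0.3]
  ]
}}

```text
time_s: 5.32
position: [540.5, 106.5, 210.5]
orientation: [3.141, 0.0, 0.002]
contact_force: [-1.2, -0.9, 0.2]
gripper_width: 65.6
gripper_force: 0.0
```

Run:
```python
from plant import r
from h import *
s=r.observe();print(s["position"],s["orientation"],s["joints"])
p,d=r.grab_frame("wrist");c=r.calibration("wrist")
cv2.imwrite("pics/w2.png",p[:,:,::-1])
np.savez("pics/w2.npz",p=p,pos=s["position"],rpy=s["orientation"],K=c["mtx"],T=c["hand_eye"])
```

```text
[540.51899727 106.46310086 210.46165194] [3.14115834e+00 4.46330438e-04 1.54825416e-03] [ 1.28108126e-01  3.94609467e-01  1.61951952e+00 -4.14482321e-04
  1.12796128e+00  1.69753380e+00]
```

View pics/w2.png

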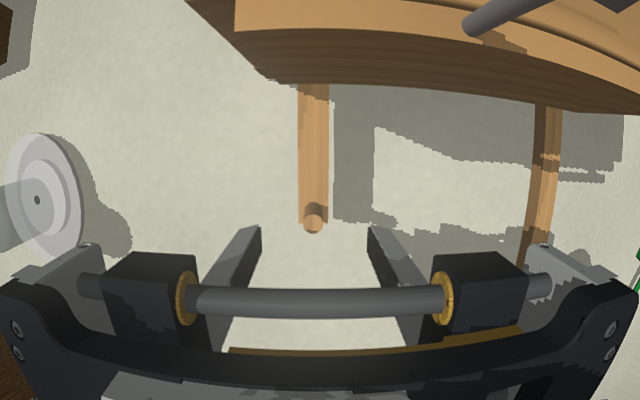

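The left peg's top is at about (313,225), which puts it at roughly (542, 107). The right support is visibly extended. Now I'll descend and grip.

Request:
{"name": "jog_arm", "arguments": {
  "steps": [
    [1,-0.5,26,0,0,0,0.3],
    [0,0,24,0,0,0,0.3],
    [0,0,0,0,0,0,0.5],
    [0,0,0,0,0,0,1],
    [0,0,0,0,0,0,1]
  ]
}}

```text
time_s: 5.78
position: [542.2, 105.9, 162.0]
orientation: [-3.141, -0.001, -0.001]
contact_force: [0.9, -0.1, 0.1]
gripper_width: 49.0
gripper_force: 0.0
```

Request:
{"name": "jog_arm", "arguments": {
  "steps": [
    [0,0,0,0,0,0,1],
    [0,0,0,0,0,0,1],
    [0,0,0,0,0,0,1],
    [0,0,0,0,0,0,1],
    [0,0,0,0,0,0,1]
  ]
}}

```text
time_s: 6.2
position: [541.7, 106.7, 161.0]
orientation: [-3.142, -0.0, -0.0]
contact_force: [-1.5, -0.6, -0.1]
gripper_width: 15.8
gripper_force: 0.0
```

Request:
{"name": "jog_arm", "arguments": {
  "steps": [
    [0,0,0,0,0,0,1],
    [0,0,0,0,0,0,1],
    [-15,0,0,0,0,0,1],
    [-15,0,0,0,0,0,1],
    [-15,0,0,0,0,0,1]
  ]
}}

```text
time_s: 6.62
position: [496.4, 107.1, 160.9]
orientation: [-3.141, -0.002, -0.0]
contact_force: [2.4, 6.3, 0.2]
gripper_width: 13.2
gripper_force: 25.0
```

Request:
{"name": "jog_arm", "arguments": {
  "steps": [
    [-13,0,0,0,0,0,1],
    [-6,0,0,0,0,0,1],
    [-4,0,0,0,0,0,1],
    [-3,0,0,0,0,0,1],
    [0,0,0,0,0,0,1]
  ]
}}

```text
time_s: 7.03
position: [470.6, 107.1, 160.9]
orientation: [-3.141, -0.002, 0.0]
contact_force: [0.4, 6.1, 0.0]
gripper_width: 13.5
gripper_force: 25.0
```

Request:
{"name": "jog_arm", "arguments": {
  "steps": [
    [-3,-0.5,0,0,0,0,1],
    [-3,0,0,0,0,0,1],
    [0,0,0,0,0,0,1]
  ]
}}

```text
time_s: 7.28
position: [466.8, 107.2, 161.5]
orientation: [-3.141, -0.008, -0.0]
contact_force: [19.9, 1.1, -10.5]
gripper_width: 13.2
gripper_force: 25.0
```

Request:
{"name": "jog_arm", "arguments": {
  "steps": [
    [1,0,0,0,0,0,0.5],
    [0,0,0,0,0,0,0.5],
    [0,0,0,0,0,0,0.5],
    [0,0,-25,0,0,0,0.4],
    [0,0,-30,0,0,0,0.4]
  ]
}}

```text
time_s: 7.7
position: [464.7, 107.0, 214.7]
orientation: [3.141, 0.005, -0.0]
contact_force: [0.3, 0.7, 0.7]
gripper_width: 43.4
gripper_force: 0.0
```

Request:
{"name": "jog_arm", "arguments": {
  "steps": [
    [0,0,-31,0,0,-0.1215,0.4],
    [0,0,-31,0,0,-0.1215,0.4],
    [0,0,-31,0,0,-0.1215,0.4],
    [0,0,-31,0,0,-0.1215,0.4],
    [0,0,-31,0,0,-0.1215,0.4]
  ]
}}

```text
time_s: 8.12
position: [465.2, 107.1, 372.2]
orientation: [-3.142, 0.0, 0.613]
contact_force: [-0.3, -0.4, 0.3]
gripper_width: 56.5
gripper_force: 0.0
```

Request:
{"name": "jog_arm", "arguments": {
  "steps": [
    [0,0,0,0,0,-0.1215,0.4],
    [0,0,0,0,0,-0.1215,0.4],
    [0,0,0,0,0,-0.1215,0.4],
    [0,0,0,0,0,-0.1215,0.4],
    [0,0,0,0,0,-0.1215,0.4]
  ]
}}

```text
time_s: 8.53
position: [465.4, 107.1, 370.6]
orientation: [-3.141, 0.0, 1.221]
contact_force: [0.2, -0.4, -0.6]
gripper_width: 56.3
gripper_force: 0.0
```

Request:
{"name": "jog_arm", "arguments": {
  "steps": [
    [0,0,0,0,0,-0.1215,0.4],
    [0,0,0,0,0,-0.1215,0.4],
    [0,0,0,0,0,-0.1215,0.4],
    [0,0,0,0,0,0,0.4]
  ]
}}

```text
time_s: 8.87
position: [465.5, 107.1, 370.5]
orientation: [-3.141, 0.0, 1.585]
contact_force: [0.3, 0.3, -0.1]
gripper_width: 56.7
gripper_force: 0.0
```

Request:
{"name": "jog_arm", "arguments": {
  "steps": [
    [-23,30,0,0,0,0,0.4],
    [-23,30,0,0,0,0,0.4],
    [-23,30,0,0,0,0,0.4],
    [-23,30,0,0,0,0,0.4],
    [-23,30,0,0,0,0,0.4]
  ]
}}

```text
time_s: 9.28
position: [617.7, -7.9, 370.5]
orientation: [-3.141, -0.0, 1.574]
contact_force: [-0.1, 0.7, 1.7]
gripper_width: 56.3
gripper_force: 0.0
```

Request:
{"name": "jog_arm", "arguments": {
  "steps": [
    [0,28,0,0,0,0,0.4],
    [0,0,0,0,0,0,0.4],
    [0,0,0,0,0,0,0.4],
    [0,0,0,0,0,0,0.4]
  ]
}}

```text
time_s: 9.62
position: [644.1, -6.1, 370.5]
orientation: [-3.141, -0.0, 1.577]
contact_force: [0.1, 0.3, 0.9]
gripper_width: 56.6
gripper_force: 0.0
```

Run:
```python
from plant import r
from h import *
s=r.observe();print(s["position"],s["orientation"],s["joints"])
p,d=r.grab_frame("wrist");c=r.calibration("wrist")
cv2.imwrite("pics/w3.png",p[:,:,::-1])
np.savez("pics/w3.npz",p=p,pos=s["position"],rpy=s["orientation"],K=c["mtx"],T=c["hand_eye"])
p,d=r.grab_frame("top");c=r.calibration("top");W=world(d,c["mtx"],c["cam_to_world"])
cv2.imwrite("pics/t3.png",p[80:280,220:460,::-1].repeat(3,0).repeat(3,1))
```

```text
[644.14330216  -6.06840421 370.4694911 ] [-3.14096728e+00 -8.39461621e-05  1.57722112e+00] [-6.62786880e-02  4.82982903e-01  1.11482840e+00  3.83109200e-05
  1.54441117e+00 -7.27045252e-02]
```

View pics/w3.png

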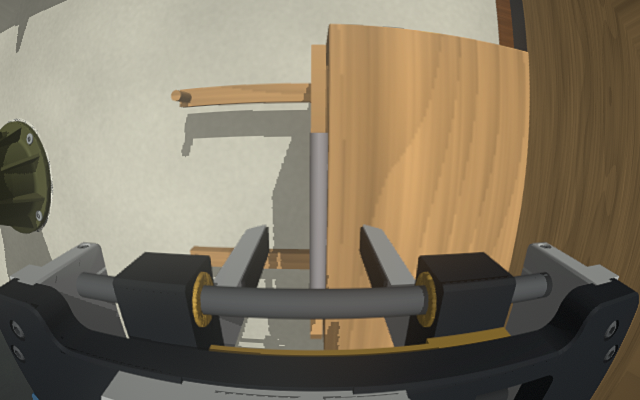

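View pics/t3.png

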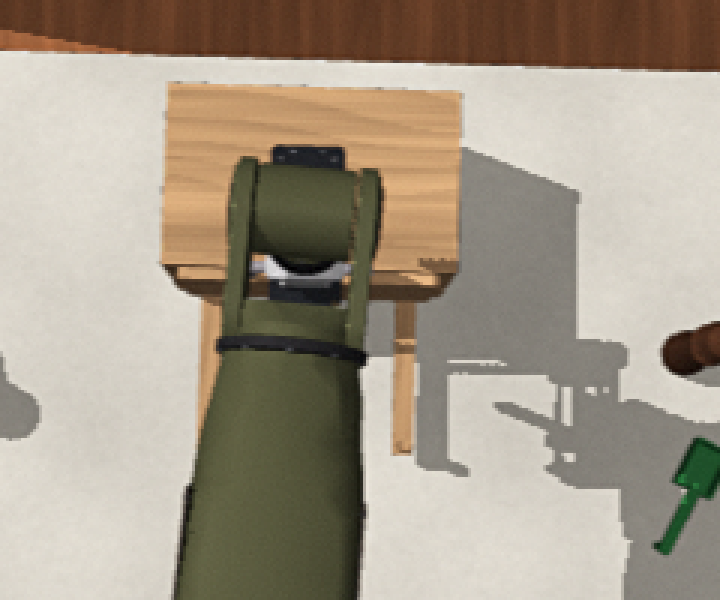

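The wrist view shows the bar as the grey strip at columns 310–327, centred between the fingers to within 3 mm. Both supports are out: the left peg is at (178,97) and the right support reaches to about (195,250). Next I'll descend onto the bar and close.

Request:
{"name": "jog_arm", "arguments": {
  "steps": [
    [0,3,21,0,0,0,0.5],
    [0,0,21,0,0,0,0.6],
    [0,0,0,0,0,0,0.7],
    [0,0,0,0,0,0,1],
    [0,0,0,0,0,0,1]
  ],
  "force": 20
}}

```text
time_s: 10.13
position: [647.5, -6.1, 330.6]
orientation: [3.139, 0.0, 1.579]
contact_force: [-0.4, 0.2, -0.2]
gripper_width: 26.8
gripper_force: 0.0
```

Request:
{"name": "jog_arm", "arguments": {
  "steps": [
    [0,0,0,0,0,0,1],
    [0,0,0,0,0,0,1],
    [0,0,0,0,0,0,1],
    [0,0,0,0,0,0,1],
    [0,0,0,0,0,0,1]
  ]
}}

```text
time_s: 10.55
position: [647.2, -6.3, 330.0]
orientation: [-3.141, 0.0, 1.579]
contact_force: [-7.7, -0.3, 6.7]
gripper_width: 11.2
gripper_force: 20.0
```

The bar is gripped. I'll lower it along the arc at 3° per row, about 0.6 rad/s.

Request:
{"name": "jog_arm", "arguments": {
  "steps": [
    [0,-9.9,0.3,0,0,0,1],
    [0,-9.9,0.8,0,0,0,1],
    [0,-9.9,1.3,0,0,0,1],
    [0,-9.8,1.8,0,0,0,1],
    [0,-9.7,2.3,0,0,0,1]
  ],
  "force": 25
}}

```text
time_s: 10.97
position: [598.2, -6.5, 323.2]
orientation: [3.139, -0.0, 1.579]
contact_force: [2.1, 2.1, -0.4]
gripper_width: 11.2
gripper_force: 25.0
```

Request:
{"name": "jog_arm", "arguments": {
  "steps": [
    [0,-9.5,2.8,0,0,0,1],
    [0,-9.4,3.3,0,0,0,1],
    [0,-9.2,3.8,0,0,0,1],
    [0,-9.0,4.3,0,0,0,1],
    [0,-8.7,4.8,0,0,0,1]
  ]
}}

```text
time_s: 11.38
position: [552.4, -6.7, 304.0]
orientation: [3.139, -0.001, 1.579]
contact_force: [-0.3, 3.5, 3.8]
gripper_width: 11.1
gripper_force: 25.0
```

Request:
{"name": "jog_arm", "arguments": {
  "steps": [
    [0,-8.5,5.2,0,0,0,1],
    [0,-8.2,5.6,0,0,0,1],
    [0,-7.9,6.1,0,0,0,1],
    [0,-7.6,6.5,0,0,0,1],
    [0,-7.2,6.9,0,0,0,1]
  ]
}}

```text
time_s: 11.8
position: [513.1, -7.0, 273.5]
orientation: [3.14, -0.001, 1.579]
contact_force: [0.6, 4.9, 2.0]
gripper_width: 11.1
gripper_force: 25.0
```

Request:
{"name": "jog_arm", "arguments": {
  "steps": [
    [0.2,-6.8,7.2,0,0,0,1],
    [0.2,-6.5,7.6,0,0,0,1],
    [0.2,-6.1,7.9,0,0,0,1],
    [0.2,-5.6,8.2,0,0,0,1],
    [0.2,-5.2,8.5,0,0,0,1]
  ]
}}

```text
time_s: 12.22
position: [482.8, -6.8, 233.5]
orientation: [3.14, 0.0, 1.579]
contact_force: [1.6, -0.9, -1.4]
gripper_width: 10.9
gripper_force: 25.0
```

Request:
{"name": "jog_arm", "arguments": {
  "steps": [
    [0,-4.7,8.7,0,0,0,1],
    [0,-4.3,9.0,0,0,0,1],
    [0,-3.8,9.2,0,0,0,1],
    [0,-3.3,9.4,0,0,0,1],
    [0,-2.8,9.5,0,0,0,1]
  ]
}}

```text
time_s: 12.63
position: [463.7, -6.8, 186.6]
orientation: [-3.141, -0.0, 1.579]
contact_force: [-0.1, 2.1, -0.1]
gripper_width: 11.2
gripper_force: 25.0
```

Next come the last 15°, slowing near contact.

Request:
{"name": "jog_arm", "arguments": {
  "steps": [
    [0,-2.3,9.7,0,0,0,1],
    [0,-1.8,9.8,0,0,0,1],
    [0,-1.3,9.8,0,0,0,1],
    [0,-0.6,7,0,0,0,1],
    [0,-0.3,4,0,0,0,1]
  ]
}}

```text
time_s: 13.05
position: [457.5, -6.9, 146.1]
orientation: [-3.14, -0.0, 1.579]
contact_force: [-3.6, 3.2, 0.4]
gripper_width: 11.3
gripper_force: 25.0
```

Request:
{"name": "jog_arm", "arguments": {
  "steps": [
    [0,0,2,0,0,0,1],
    [0,0,2,0,0,0,1],
    [0,0,2,0,0,0,1],
    [0,0,0,0,0,0,1]
  ]
}}

```text
time_s: 13.38
position: [457.3, -6.8, 140.8]
orientation: [-3.14, -0.0, 1.579]
contact_force: [-5.2, 3.2, -0.3]
gripper_width: 11.3
gripper_force: 25.0
```

Request:
{"name": "jog_arm", "arguments": {
  "steps": [
    [0,0,1.5,0,0,0,1],
    [0,0,1.5,0,0,0,1],
    [0,0,0,0,0,0,1]
  ]
}}

```text
time_s: 13.63
position: [457.3, -6.9, 137.8]
orientation: [-3.139, -0.0, 1.579]
contact_force: [-6.2, 2.7, -1.3]
gripper_width: 11.2
gripper_force: 25.0
```

Request:
{"name": "jog_arm", "arguments": {
  "steps": [
    [0,0,1,0,0,0,1],
    [0,0,1,0,0,0,1],
    [0,0,0,0,0,0,1]
  ]
}}

```text
time_s: 13.88
position: [457.3, -6.8, 135.9]
orientation: [-3.139, -0.0, 1.579]
contact_force: [-7.3, 3.6, -1.0]
gripper_width: 11.0
gripper_force: 25.0
```

Run:
```python
from plant import r
from h import *
p,d=r.grab_frame("scene");c=r.calibration("scene");W=world(d,c["mtx"],c["cam_to_world"])
m=(d>0)&(abs(W[...,0]-575)<52)&(abs(W[...,1]+6)<130)&(W[...,2]>45)&(W[...,2]<110)
q=W[m];A=np.c_[q[:,:2],np.ones(len(q))];k=np.linalg.lstsq(A,q[:,2],rcond=None)[0]
print(len(q),k,"z at 520,630:",k@[520,-6,1],k@[630,-6,1])
cv2.imwrite("pics/s4.png",cv2.resize(p[140:320,200:400,::-1],None,fx=3,fy=3))
```

```text
2412 [-3.53243995e-03 -2.40054106e-04  6.72548906e+01] z at 520,630: 65.41946212155466 65.03089372734608
```

View pics/s4.png

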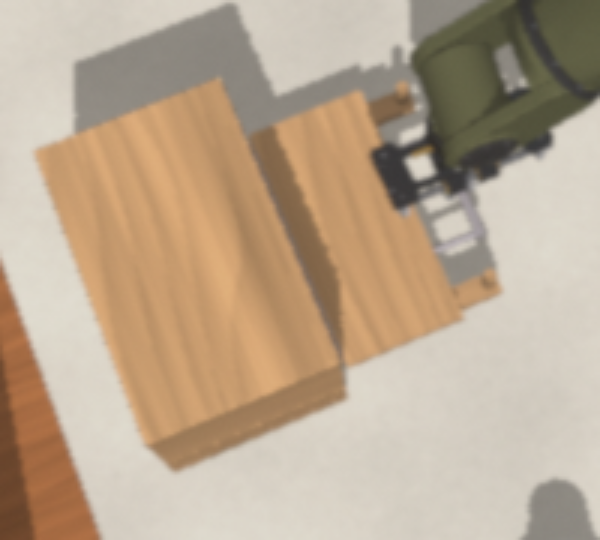

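The crop shows the flap folded out between the bureau and the pegs at (402,95) and (490,280). The fitted surface is at z≈65 with a slope of 0.004 rad, so it is level. I'll open part way, so the finger stays clear of the flap's edge, and lift off.

Request:
{"name": "jog_arm", "arguments": {
  "steps": [
    [0,0,0,0,0,0,0.65],
    [0,0,0,0,0,0,0.65],
    [0,0,0,0,0,0,0.65],
    [0,0,0,0,0,0,0.65],
    [0,0,0,0,0,0,0.65]
  ]
}}

```text
time_s: 14.35
position: [458.0, -7.0, 136.5]
orientation: [3.141, 0.0, 1.579]
contact_force: [0.3, 0.0, -0.4]
gripper_width: 32.4
gripper_force: 0.0
```

Request:
{"name": "jog_arm", "arguments": {
  "steps": [
    [0,0,-10,0,0,0,0.65],
    [0,0,-15,0,0,0,0.65],
    [0,0,-25,0,0,0,0.65],
    [0,0,-30,0,0,0,0.65],
    [0,0,-30,0,0,0,0.65]
  ]
}}

```text
time_s: 14.77
position: [457.5, -6.9, 248.3]
orientation: [-3.141, -0.0, 1.579]
contact_force: [0.1, -0.1, -0.5]
gripper_width: 32.6
gripper_force: 0.0
```

Request:
{"name": "jog_arm", "arguments": {
  "steps": [
    [0,-25,-15,0,0,0,0.65],
    [0,-25,-15,0,0,0,0.65],
    [0,0,0,0,0,0,0.65],
    [0,0,0,0,0,0,0.65],
    [0,0,0,0,0,0,0.65]
  ]
}}

```text
time_s: 15.18
position: [408.2, -7.4, 276.5]
orientation: [3.141, 0.0, 1.579]
contact_force: [-0.1, 0.3, -0.2]
gripper_width: 33.0
gripper_force: 0.0
```

Run:
```python
from plant import r
from h import *
print(r.observe()["gripper_width"])
p,d=r.grab_frame("scene");c=r.calibration("scene");W=world(d,c["mtx"],c["cam_to_world"])
m=(d>0)&(abs(W[...,0]-575)<52)&(abs(W[...,1]+6)<130)&(W[...,2]>45)&(W[...,2]<110)
q=W[m];A=np.c_[q[:,:2],np.ones(len(q))];k=np.linalg.lstsq(A,q[:,2],rcond=None)[0]
print(len(q),k)
for s in(-1,1):
    y=-6.5+115*s
    t=(d>0)&(abs(W[...,1]-y)<14)&(W[...,0]>430)&(W[...,0]<500)&(W[...,2]>38)&(W[...,2]<110)
    print(s,t.sum(),W[t].min(0) if t.any() else"")
```

```text
32.96761486283534
2496 [-1.95915606e-03  6.21227118e-04  6.62366983e+01]
-1 99 [ 463.27126386 -132.58832927   39.23728937]
1 99 [463.08735065  95.50727416  42.12751349]
```

```bash
python3 -c "
from plant import r
print(r.finish_job())"
```

```text
the job is handed in; nothing more can be done
None
```

Both supports are pulled out to their stops, the flap was guided down under grip and measures level on them, the gripper is clear of everything, and the job is handed in; no verdict came back.

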